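# Pin the gluing jig shut and hold it while the glue grabs

### The arm

A 6-joint arm with a two-finger parallel gripper is mounted at the origin on the work surface. World frame = base frame: x ahead of the robot, y to its left, z up, the work surface at z = 0. Lengths are in m, angles in rad, forces in N, time in s.
With the tool pointing down it reaches from about 0.35 to 0.925 m from the base axis. Payload 6.4 kg.
Tool frame: the origin (TCP) lies at the very end of the fingers, on their centre line; the grasp point (between the pads) lies manip.hold_point_z behind it (manip.hold_point_z is the distance from the TCP to the grasp point, in m); z points along the fingers, y is the line along which they close (so a half turn about z gives the same grasp; the last joint's range is limited). The gripper opens to 85 mm and grips with 20 to 120 N. Pads are 22 mm wide; open, the fingers measure 114 mm over their backs; the gripper's body (76 mm by 85 mm) begins 54 mm behind the grasp point. The pads swing forward as they close: fully open they stand 13 mm farther back than shut.
Start: joints at [-1.385, 0.245, 1.558, -0, 1.339, -0.174], TCP at [0.229, -0.608, 0.231] pointing down, gripper open.
Joint ranges: [-3.13, 3.13], [-1.02, 2.26], [0.13, 2.54], [-0.95, 4.09], [0.21, 2.88], [-2.74, 2.74]. Speed limits (rad/s): [2.57, 2.57, 3.14, 3.14, 3.14, 3.14].

### API

Orientations are given as a unit quaternion [w, x, y, z].
In Python, from rig import manip gives the robot as it stands.
- The arm moves only by the tool jog_arm, never from a script. Its argument "commands" is a list of rows, each a list of 6 numbers: the shift along the tool's x, y, z in cm, then the turn, a rotation vector about the tool's x, y, z in degrees. A call has 1 to 8 rows; each row is the pose to reach, as a shift and turn from the pose commanded when the call began, along the tool's axes at that moment; what a row does not reach only later rows make up. A row lasts 1/10 s, in which the tool goes at most 50 mm and 8.59 degrees, less where a joint would pass 70% of its speed; a pose out of reach is approached as far as the arm can. A call with a gripper value outside its range is refused whole. "claw" is the opening, from 0 (shut) to 1 (fully open), set as the call begins (left out, the last holds). The fingers move at their own pace and stop on an object; "force" is the grip in N (left out, the last holds). Time passes only in rows, so rows that repeat a pose let the fingers close. It gives the time, the measured TCP pose, the force, the opening and the grip force at its end, in the units of the state.
- manip.observe(): the state, without advancing time (a new reading comes with each control period).
- manip.capture(name): name is "scene" or "top"; returns (picture, depth): 384x512x3 uint8, red, green, blue; 384x512 float32, m along the optical axis (not along the pixel's ray), 0 where there is no reading.
- manip.camera_model(name): a dict with "K" (3x3 intrinsics, pixels), "R" (3x3) and "t" (3): a world point X has camera coordinates R X + t. Camera axes: x right, y down, z forward; pixel columns grow to the right and rows downward; lengths in m; the calibration is good to about 2 mm. A picture is of the moment at which its call begins. camera_model takes no time and is no camera call.
- manip.job_done(): hands the job in; it is judged then, once.
The state is a dict: "t": time; "q": joint angles; "dq": joint speeds; "joint_torque": joint torques, N m; "ee_pos": TCP position; "eef_rot": TCP orientation; "wrist_force": force on the tool from outside, world axes, zero at the start; "ft_torque": the same for the moment, N m; "grip_width": opening from 0.0 (shut) to 1.0 (fully open); "grasp_force": force on a finger pad.
Only numpy, scipy, OpenCV 4.12 (cv2) and the standard library are available. Lean on these libraries where they do the work, as an engineer would, in place of code of your own. Each camera call takes 0.05 s, during which the arm holds its last target. There are 200 camera calls.

### The job

Push the jig's wooden carrier along its rail all the way home against the end stop, then swing its hinged cover shut over the toy. Then take the pin from its stand, push it through the hole in the cover and on down through the carrier into the bed until its flange presses the springy cover completely shut, and finish while still holding the pin (or cover) pressed down, without letting go. Leave the toy car, the tin and the stack of wheels where they are.

Things in the scene. Friction and masses are not known exactly. Their poses are not given: they have to be found in the camera images.
- bed: Fixed wooden bed of the jig, lying flat on the bench: 150 mm (its x) by 340 mm (its y) by 20 mm thick, with 10 mm aluminium guide strips along both long sides. Origin: centre of its underside, on the bench. Its y axis runs along the rail, its x axis points away from the robot (up to 0.2 rad of yaw). The end stop, a dark 20 mm wide wooden bar whose top is 50 mm above the bench, is at its -y end.
- bed_hole (a point): Centre of the mouth of the 13 mm through hole in the bed's top face, 20 mm above the bench (28 mm to -x and 85 mm to -y of the bed's origin). With the carrier home, the 12 mm hole in the carrier and, with the cover down, the 14 mm hole in the cover stand straight above it.
- carrier (a joint): Travel of the carrier along the rail towards the bed's -y, in m: 0 at the far (+y) end, 0.12 fully home against the end stop. It starts between 0 and 0.07 and stays where it is left; about 3 N moves it. The carrier is a light wooden block 120 by 170 by 30 mm thick, its top face 50 mm above the bench; a toy body lies in a pocket in it.
- post_grip (a point): Middle of the carrier's push post, an upright dark wooden post 18 mm thick and 38 mm tall standing on the carrier's top face at its near +y corner (post from 50 to 88 mm above the bench, this point at 69 mm). It moves with the carrier.
- cover (a joint): Opening angle of the hinged cover, rad: 0 completely shut, flat on the carrier; 1.57 upright. Starts at 1.42 to 1.9, stays at any angle (stiff hinge, about 2 N at its free edge). A steel spring plunger, 7 mm proud of the carrier under the -y corner of its free edge, lifts it ajar to about 0.07 when let go; about 8 N on the cover over its hole presses it to 0.
- cover_hinge (a point): On the hinge axis of the cover, half-way along it, 57 mm above the bench, at the carrier's far (+x) side. The axis runs along the bed's y. The cover is a wooden board 110 by 110 mm and 14 mm thick, half of that thickness on either side of the axis plane, reaching 110 mm from the axis: towards the bed's -x when shut (its top face then 64 mm above the bench), straight up at 1.57. It rides on the carrier.
- cover_hole (a point): Centre of the mouth of the 14 mm hole in the cover's outer face (its top face when shut), 83 mm from the hinge axis.
- pin: The loose pin, upright, 90 g. Origin: the centre of its lower tip; z axis points up along it. Steel shank 10 mm thick and 60 mm long with a 5 mm tapered tip, then a steel flange 28 mm across and 5 mm thick, then a dark wooden knob 24 mm across and 38 mm tall on top. Fully home, the flange lies on the shut cover and the tip is 4 mm above the bench.
- pin_grip (a point): Centre of the pin's knob, 84 mm above its tip: 24 mm above the flange's underside and 19 mm above its top. At the start it is 86 mm above the bench.
- stand: Fixed wooden stand for the pin, 60 by 60 mm (74 mm at its thin foot) and 62 mm tall, with an upright 13 mm hole in which the pin hangs by its flange; it stands to the left or to the right of the bed. Origin: centre of its underside, on the bench.
- toy_car: Bystander: a finished wooden toy car, 110 mm long, 64 mm tall, on the other side of the bed from the pin's stand. Origin: centre of its underside.
- tin: Bystander: a closed tin, 80 mm across and 50 mm tall. Origin: centre of its underside.
- wheel_stack: Bystander: a stepped stack of wooden wheels glued together, 52 mm across and 42 mm tall. Origin: centre of its underside.
Mind the look-alikes: they are no part of the job. There is more than one size of the pin; the one meant has the size given above.

How it is judged:
By the outcome, as a careful person would: the job done as asked, in the order asked, and still so for the second after the job is handed in, while the arm keeps its last pose, push and grip.
It also fails if it takes over 72 s, if anything falls off the work surface, if the arm or the gripper's body presses on something with over 40 N, if the wrist force passes 120 N, or if a joint passes its speed limit or range.

## Working session

There is one attempt and no reset: what is moved stays moved. The work goes in short steps, Python scripts to look and compute and a tool call to move; the robot and the scene stay as the last step left them, time stands still between calls to the robot, and variables do not carry over. Pictures are saved under pics/ and viewed, at most 10 in all, crops included, and the job is handed in when it is done.

Besides the shell and the picture viewer there is one more tool, called by a JSON object that holds its "op" and its "data". jog_arm: Moves the arm, as the interface text tells. Its arguments: {"type":"object","properties":{"commands":{"type":"array","items":{"type":"array","items":{"type":"number"}}},"claw":{"type":"number"},"force":{"type":"number"}},"required":["commands"]}

```bash
ls; mkdir -p pics
cat > h.py <<'E'
import numpy as np, cv2
from rig import manip
from scipy.spatial.transform import Rotation as Rn
def cap(name,fn=None):
    p,d=manip.capture(name); m=manip.camera_model(name)
    K,R,t=[np.array(m[k],float) for k in("K","R","t")]
    if fn: cv2.imwrite(fn,p[:,:,::-1]); np.savez(fn[:-4]+'.npz',p=p,d=d,K=K,R=R,t=t)
    return p,d,K,R,t
def ray(K,R,t,u,v,z):
    c=-R.T@t; r=R.T@np.linalg.inv(K)@np.array([u,v,1.]); return c+r*(z-c[2])/r[2]
def cloud(d,K,R,t):
    v,u=np.indices(d.shape); P=np.linalg.inv(K)@np.stack([u.ravel(),v.ravel(),np.ones(u.size)])*d.ravel()
    return ((R.T@(P-t[:,None])).T).reshape(*d.shape,3)
def proj(K,R,t,X):
    c=K@(R@np.array(X)+t); return c[:2]/c[2]
def rel(target,Rw=None):
    """shift in cm along tool axes and rotvec deg to target TCP pose"""
    s=manip.observe(); q=s["eef_rot"]; R0=Rn.from_quat(np.r_[q[1:],q[0]])
    out=R0.inv().apply(np.array(target)-s["ee_pos"])*100
    rv=(R0.inv()*Rn.from_matrix(Rw)).as_rotvec(degrees=True) if Rw is not None else np.zeros(3)
    return np.round(np.r_[out,rv],2)
E
python3 - <<'E'
from h import *
a=cap("scene","pics/s0.png"); b=cap("top","pics/t0.png")
for x in(a,b): print(x[2].round(1).tolist(),(-x[3].T@x[4]).round(3),x[3].round(2).tolist(),(x[1]>0).mean())
print(manip.hold_point_z,manip.observe())
cv2.imwrite("pics/both.png",cv2.resize(np.hstack([a[0],b[0]])[:,:,::-1],(800,300)))
E
```

```text
pics
[[388.5, 0.0, 257.7], [0.0, 388.5, 193.9], [0.0, 0.0, 1.0]] [1.017 0.341 0.765] [[-0.62, 0.79, -0.0], [0.61, 0.48, -0.63], [-0.49, -0.39, -0.78]] 0.9961903889973959
[[358.4, 0.0, 256.3], [0.0, 358.4, 191.4], [0.0, 0.0, 1.0]] [0.502 0.033 0.886] [[0.01, -1.0, 0.01], [-0.99, -0.01, -0.12], [0.12, -0.01, -0.99]] 0.9959818522135416
0.0187 {'t': 0.1, 'q': array([-1.38509456e+00,  2.45745898e-01,  1.55890788e+00, -2.69715968e-05,
        1.33870075e+00, -1.74114822e-01]), 'dq': array([-1.79133853e-04, -1.23132470e-03, -3.09429001e-03, -2.75069770e-05,
       -2.59649839e-03,  7.87672027e-04]), 'joint_torque': array([ 1.10212477e-03, -4.30671215e+01, -3.27128899e+01, -6.40540293e-05,
        2.79814252e-03, -1.84295970e-05]), 'ee_pos': array([ 0.22876148, -0.60787101,  0.23028098]), 'eef_rot': array([-8.80848476e-04,  9.83859167e-01,  1.78942344e-01, -1.82249087e-05]), 'wrist_force': array([ 0.28184824, -0.41358778,  0.4487978 ]), 'ft_torque': array([-0.01358666,  0.0313787 ,  0.00817441]), 'grasp_force': 0.0, 'grip_width': 0.9971248303734219}
```

View pics/s0.png

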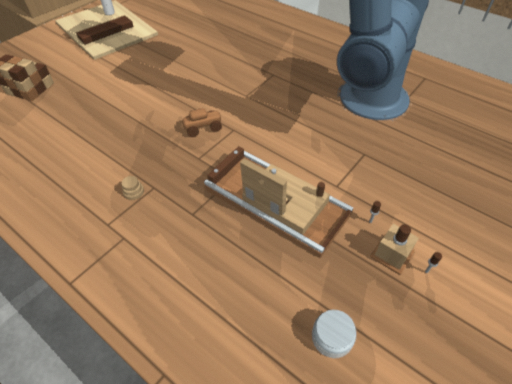

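View pics/t0.png

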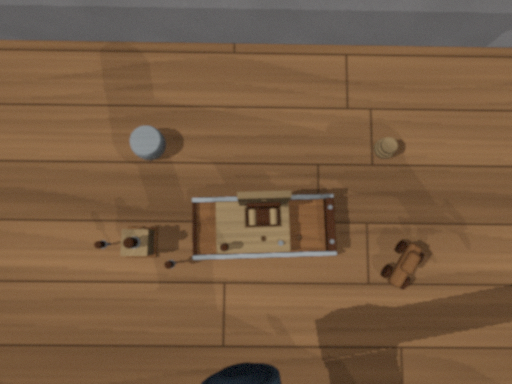

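The scene picture shows the bed at about (280,200), its stop at (226,165), the cover upright at (263,187) and the post at (320,188). The top picture shows the bed from (193,200) to (335,258).
Pin candidates are the knob on the stand, scene (403,233) / top (131,242), and two thin pins standing loose, scene (375,207) and (434,260) / top (170,264) and (100,244). The one hanging in the stand fits the description, and I'll check it in one crop.

Run:
```python
from h import *
S=np.load("pics/s0.npz");T=np.load("pics/t0.npz")
f=lambda Z:cloud(Z["d"],Z["K"],Z["R"],Z["t"])
Cs,Ct=f(S),f(T)
a=cv2.resize(S["p"][190:290,340:460],(480,400),interpolation=2); b=cv2.resize(T["p"][215:285,85:185],(571,400),interpolation=2)
c=cv2.resize(T["p"][180:275,180:350],(716,400),interpolation=2);d=cv2.resize(S["p"][140:255,195:360],(574,400),interpolation=2)
im=np.vstack([cv2.resize(np.hstack([a,b]),(800,290)),cv2.resize(np.hstack([d,c]),(800,250))])
cv2.imwrite("pics/c0.png",im[:,:,::-1])
def dark(Z): 
    p=Z["p"].astype(int); return (p.sum(2)<190)&(p[:,:,0]>p[:,:,2]+5)
for n,Z,C in(("s",S,Cs),("t",T,Ct)):
    m=dark(Z)&(C[:,:,2]>.03)&(C[:,:,2]<.13)&(C[:,:,0]>.3)&(C[:,:,0]<.75)
    k,l,st,ce=cv2.connectedComponentsWithStats(m.astype(np.uint8))
    for i in range(1,k):
        if st[i,4]>8:
            P=C[l==i]; print(n,st[i].tolist(),ce[i].round(1),P.mean(0).round(3),P.min(0).round(3),P.max(0).round(3))
# strips: grey bright pixels, low z
for n,Z,C in(("s",S,Cs),("t",T,Ct)):
    p=Z["p"].astype(int); m=(np.ptp(p,axis=2)<40)&(p.sum(2)>330)&(C[:,:,2]>.012)&(C[:,:,2]<.045)&(C[:,:,0]>.3)&(C[:,:,0]<.62)&(abs(C[:,:,1])<.35)
    k,l,st,ce=cv2.connectedComponentsWithStats(m.astype(np.uint8))
    for i in range(1,k):
        if st[i,4]>60:
            P=C[l==i]; L=cv2.fitLine(P[:,:2].astype(np.float32),cv2.DIST_HUBER,0,.01,.01).ravel()
            print(n,"strip",st[i].tolist(),P.mean(0).round(3),L.round(4),P[:,1].min().round(3),P[:,1].max().round(3))
```

```text
s [77, 27, 28, 13, 170] [90.2 32. ] [ 0.338 -0.977  0.035] [ 0.3   -1.012  0.03 ] [ 0.385 -0.946  0.04 ]
s [1, 58, 6, 3, 9] [ 3.4 59.2] [ 0.663 -0.932  0.102] [ 0.659 -0.939  0.101] [ 0.668 -0.922  0.105]
s [38, 65, 11, 13, 84] [42.8 71.2] [ 0.595 -0.864  0.052] [ 0.578 -0.874  0.036] [ 0.611 -0.856  0.068]
s [9, 68, 19, 13, 166] [18.5 74.3] [ 0.671 -0.847  0.088] [ 0.647 -0.871  0.07 ] [ 0.688 -0.835  0.106]
s [0, 77, 9, 9, 50] [ 3.  81.5] [ 0.702 -0.917  0.05 ] [ 0.697 -0.938  0.034] [ 0.708 -0.901  0.068]
s [189, 127, 6, 3, 10] [191.5 128. ] [ 0.483 -0.322  0.032] [ 0.476 -0.328  0.03 ] [ 0.489 -0.317  0.034]
s [208, 151, 35, 31, 144] [224.7 168.6] [ 0.545 -0.142  0.038] [ 0.472 -0.156  0.03 ] [ 0.595 -0.137  0.048]
s [317, 186, 7, 10, 52] [319.6 190.7] [0.483 0.098 0.07 ] [0.477 0.093 0.053] [0.487 0.103 0.086]
s [372, 204, 8, 8, 46] [375.  207.8] [0.443 0.221 0.063] [0.439 0.213 0.052] [0.446 0.228 0.077]
s [396, 228, 13, 14, 111] [401.2 235.3] [0.495 0.301 0.089] [0.487 0.29  0.07 ] [0.499 0.311 0.106]
s [430, 253, 10, 11, 70] [434.7 258.7] [0.486 0.378 0.065] [0.479 0.371 0.04
[... 1342 characters left out ...]
401, 278, 9, 10, 39] [405.8 282.8] [ 0.396 -0.327  0.034] [ 0.386 -0.335  0.03 ] [ 0.407 -0.313  0.042]
s strip [244, 151, 26, 17, 134] [ 0.463 -0.106  0.028] [ 0.0226 -0.9997  0.4639 -0.1109] -0.148 -0.067
s strip [204, 179, 121, 74, 715] [0.593 0.026 0.028] [ 0.0384 -0.9993  0.5941  0.0269] -0.162 0.178
s strip [329, 196, 24, 15, 131] [0.453 0.143 0.028] [ 0.0468 -0.9989  0.4543  0.1383] 0.111 0.173
t strip [292, 195, 28, 4, 68] [ 0.597 -0.093  0.03 ] [ 0.006  -1.      0.5979 -0.0861] -0.127 -0.062
t strip [192, 196, 46, 7, 224] [0.589 0.126 0.029] [ 0.0191 -0.9998  0.5884  0.1391] 0.07 0.178
t strip [193, 251, 144, 9, 785] [0.457 0.005 0.028] [ 0.0363 -0.9993  0.4574  0.005 ] -0.166 0.172
```

View pics/c0.png

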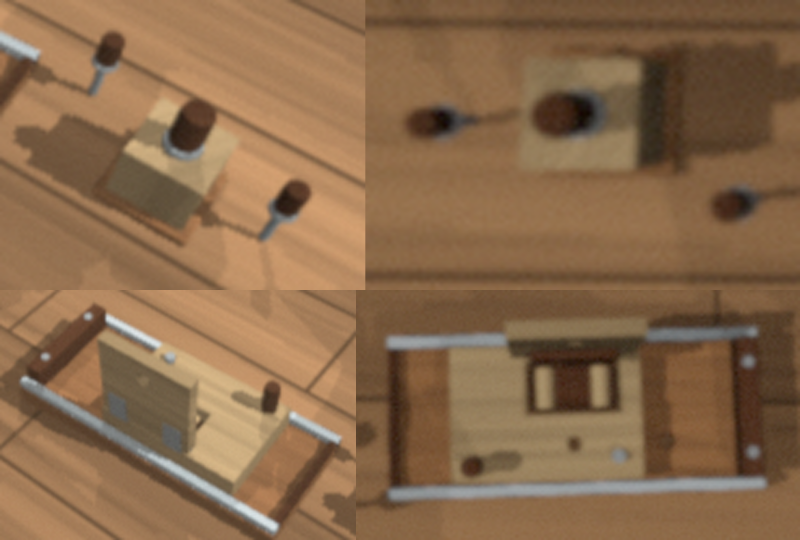

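Crop: the stand's pin, crop (190,125), is clearly thicker than the two loose thin pins at (108,65) and (290,205), so the choice stands. Lower crops: cover upright with its inner side towards the robot, carrier hole at crop (575,443), spring plunger at (620,455), and a gap of about 90 px to the stop.

Run:
```python
from h import *
S=np.load("pics/s0.npz");T=np.load("pics/t0.npz")
f=lambda Z:cloud(Z["d"],Z["K"],Z["R"],Z["t"])
Cs,Ct=f(S),f(T)
def sel(C,x0,x1,y0,y1,z0,z1): return C[(C[...,0]>x0)&(C[...,0]<x1)&(C[...,1]>y0)&(C[...,1]<y1)&(C[...,2]>z0)&(C[...,2]<z1)]
for n,C in(("s",Cs),("t",Ct)):
    for nm,b in(("knob",(.46,.52,.27,.33,.100,.12)),("post",(.46,.5,.075,.12,.082,.1)),("covertop",(.5,.65,-.1,.12,.15,.18)),("cover",(.5,.65,-.1,.12,.1,.13)),("carrier",(.47,.52,-.12,.075,.046,.054)),("standtop",(.45,.53,.26,.35,.058,.066))):
        P=sel(C,*b); 
        if len(P): print(n,nm,len(P),P.mean(0).round(4),np.percentile(P,3,axis=0).round(4),np.percentile(P,97,axis=0).round(4))
g=lambda Z,u,v,z:ray(Z["K"],Z["R"],Z["t"],u,v,z).round(4)
print("carrier hole",g(T,263.9,238.1,.05),"stop px rows", g(T,326,228,.05),g(T,335,228,.05))
Rd=np.array([[np.cos(.037),np.sin(.037),0],[np.sin(.037),-np.cos(.037),0],[0,0,-1]])
print(rel([.476,.133,.13],Rd))
```

```text
s knob 97 [0.4872 0.2998 0.1041] [0.4759 0.2894 0.1008] [0.4971 0.3098 0.1064]
s post 44 [0.4786 0.0955 0.0865] [0.4709 0.0881 0.083 ] [0.485  0.1034 0.0892]
s covertop 493 [0.5873 0.0122 0.1628] [ 0.5778 -0.0422  0.1514] [0.5936 0.0638 0.1681]
s cover 363 [0.5886 0.0149 0.1152] [ 0.5788 -0.0414  0.1008] [0.5918 0.064  0.129 ]
s carrier 538 [0.4901 0.0276 0.0496] [ 0.4714 -0.0492  0.0473] [0.5169 0.0725 0.0519]
s standtop 532 [0.4911 0.3008 0.0616] [0.4574 0.2711 0.0589] [0.5153 0.3286 0.0646]
t knob 98 [0.4861 0.2996 0.1054] [0.4762 0.2898 0.1022] [0.4954 0.3101 0.1085]
t post 50 [0.4768 0.0955 0.088 ] [0.4695 0.0882 0.0847] [0.4837 0.1035 0.0908]
t covertop 441 [0.5844 0.0099 0.1659] [ 0.577  -0.0427  0.1538] [0.5925 0.0622 0.1693]
t cover 245 [0.5726 0.0089 0.112 ] [ 0.5665 -0.0375  0.1017] [0.5782 0.0554 0.1285]
t carrier 1153 [0.4949 0.0114 0.0503] [ 0.4719 -0.05    0.0477] [0.5181 0.0706 0.053 ]
t standtop 554 [0.4862 0.2978 0.0626] [0.4571 0.2709 0.0597] [0.5154 0.3288 0.0653]
carrier hole [0.4971 0.0058 0.05  ] stop px rows [ 0.5215 -0.1387  0.05  ] [ 0.5216 -0.1597  0.05  ]
[ 49.22 -60.62  10.15  -0.1    0.    18.5 ]
```

{"op": "jog_arm", "data": {"commands": [[49, -61, 0, 0, 0, 18.5], [49, -61, 0, 0, 0, 18.5], [49, -61, 0, 0, 0, 18.5], [49, -61, 0, 0, 0, 18.5], [49, -61, 0, 0, 0, 18.5], [49, -61, 0, 0, 0, 18.5], [49, -61, 0, 0, 0, 18.5], [49, -61, 0, 0, 0, 18.5]], "claw": 0, "force": 60}}

```text
t: 0.9
ee_pos: [0.3535, -0.2263, 0.231]
eef_rot: [-0.0, 1.0, 0.018, 0.0]
wrist_force: [0.7, -0.4, 0.8]
grip_width: -0.003
grasp_force: 0.0
```

{"op": "jog_arm", "data": {"commands": [[13.6, -36.5, 0, 0, 0, 0], [13.6, -36.5, 0, 0, 0, 0], [13.6, -36.5, 0, 0, 0, 0], [13.6, -36.5, 0, 0, 0, 0], [13.6, -36.5, 0, 0, 0, 0], [13.6, -36.5, 0, 0, 0, 0], [13.6, -36.5, 0, 0, 0, 0], [13.6, -36.5, 0, 0, 0, 0]]}}

```text
t: 1.7
ee_pos: [0.4759, 0.1442, 0.231]
eef_rot: [-0.0, 1.0, 0.019, -0.0]
wrist_force: [0.3, -0.7, 0.5]
grip_width: 0.001
grasp_force: 0.0
```

{"op": "jog_arm", "data": {"commands": [[0, 0, 5, 0, 0, 0], [0, 0, 10, 0, 0, 0], [0, 0, 14, 0, 0, 0], [0, 0, 16.6, 0, 0, 0], [0, 0, 17.2, 0, 0, 0], [0, 0, 17.2, 0, 0, 0]]}}

```text
t: 2.3
ee_pos: [0.4754, 0.1414, 0.0587]
eef_rot: [0.0, 1.0, 0.018, -0.001]
wrist_force: [-0.5, 0.6, 0.6]
grip_width: -0.004
grasp_force: 0.0
```

{"op": "jog_arm", "data": {"commands": [[0, 1.2, 0, 0, 0, 0], [0, 2.4, 0, 0, 0, 0], [0, 3.6, 0, 0, 0, 0], [0, 4.8, 0, 0, 0, 0], [0, 6, 0, 0, 0, 0], [0, 7.2, 0, 0, 0, 0], [0, 8.4, 0, 0, 0, 0], [0, 9.4, 0, 0, 0, 0]]}}

```text
t: 3.1
ee_pos: [0.4794, 0.0464, 0.0593]
eef_rot: [-0.0, 1.0, 0.018, -0.0]
wrist_force: [1.5, 4.1, 2.0]
grip_width: 0.0
grasp_force: 1.7
```

{"op": "jog_arm", "data": {"commands": [[0, 0.3, 0, 0, 0, 0], [0, 0.6, 0, 0, 0, 0], [0, 0.9, 0, 0, 0, 0], [0, 1.2, 0, 0, 0, 0], [0, 1.2, 0, 0, 0, 0]]}}

```text
t: 3.6
ee_pos: [0.4796, 0.0353, 0.0591]
eef_rot: [0.0, 1.0, 0.019, -0.0]
wrist_force: [-0.5, 1.2, 0.8]
grip_width: 0.001
grasp_force: 0.2
```

Not yet at the stop, so I'll creep on until the force rises.

{"op": "jog_arm", "data": {"commands": [[0, 0.2, 0, 0, 0, 0], [0, 0.4, 0, 0, 0, 0], [0, 0.6, 0, 0, 0, 0], [0, 0.6, 0, 0, 0, 0]]}}

```text
t: 4.0
ee_pos: [0.4797, 0.0305, 0.0591]
eef_rot: [-0.001, 1.0, 0.018, -0.0]
wrist_force: [1.4, 7.2, 0.8]
grip_width: 0.001
grasp_force: 3.9
```

{"op": "jog_arm", "data": {"commands": [[0, 0.1, 0, 0, 0, 0], [0, 0.2, 0, 0, 0, 0], [0, 0.2, 0, 0, 0, 0]]}}

```text
t: 4.3
ee_pos: [0.4797, 0.0303, 0.0591]
eef_rot: [-0.003, 1.0, 0.018, -0.0]
wrist_force: [0.9, 16.8, 1.5]
grip_width: 0.0
grasp_force: 8.4
```

{"op": "jog_arm", "data": {"commands": [[0, -1.2, 0, 0, 0, 0], [0, -1.5, -4, 0, 0, 0], [0, -1.5, -9, 0, 0, 0], [0, -1.5, -14, 0, 0, 0], [3, -1.5, -16.5, 0, 0, 0], [8, 1, -16.5, 0, 0, 0], [12, 3, -16.5, 0, 0, 0], [16, 6, -16.5, 0, 0, 0]]}}

```text
t: 5.1
ee_pos: [0.6434, -0.0266, 0.2244]
eef_rot: [0.001, 1.0, 0.019, 0.0]
wrist_force: [0.5, 0.4, 0.2]
grip_width: -0.001
grasp_force: 0.0
```

{"op": "jog_arm", "data": {"commands": [[1, 2.5, 0, 0, 0, 0], [1, 2.5, 0, 0, 0, 0], [1, 2.5, 0, 0, 0, 0]]}}

```text
t: 5.4
ee_pos: [0.6523, -0.0511, 0.2236]
eef_rot: [0.0, 1.0, 0.018, -0.001]
wrist_force: [-0.4, 0.4, -0.0]
grip_width: -0.006
grasp_force: 0.0
```

Run:
```python
from h import *
a=cap("scene","pics/s1.png"); b=cap("top","pics/t1.png")
print(manip.observe()["ee_pos"])
for n,x in(("s",a),("t",b)):
    C=cloud(*x[1:])
    for nm,q in(("post",(.46,.5,-.02,.05,.082,.1)),("covertop",(.56,.612,-.14,.0,.15,.18))):
        m=(C[...,0]>q[0])&(C[...,0]<q[1])&(C[...,1]>q[2])&(C[...,1]<q[3])&(C[...,2]>q[4])&(C[...,2]<q[5]);P=C[m]
        if len(P): print(n,nm,len(P),P.mean(0).round(4),np.percentile(P,3,axis=0).round(4),np.percentile(P,97,axis=0).round(4))
im=np.hstack([cv2.resize(a[0][90:250,170:370],(400,320)),cv2.resize(b[0][150:290,180:355],(400,320))])
cv2.imwrite("pics/c1.png",im[:,:,::-1])
```

```text
[ 0.65195951 -0.04996103  0.22408825]
s post 40 [0.4815 0.01   0.0865] [0.4725 0.0021 0.0828] [0.4883 0.0168 0.0889]
s covertop 301 [ 0.5897 -0.0541  0.1624] [ 0.5803 -0.0909  0.1514] [ 0.5956 -0.0223  0.1681]
```

View pics/c1.png

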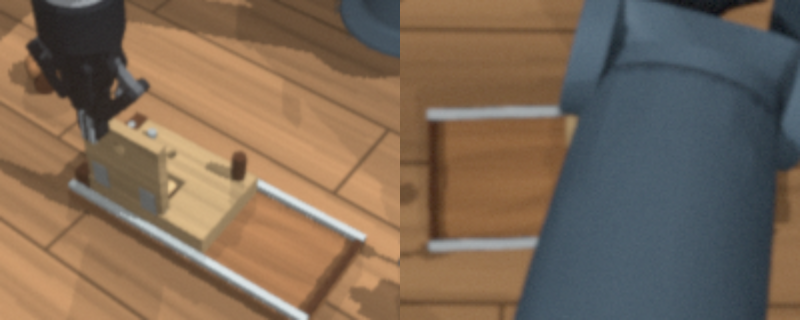

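The carrier is home: in the crop it touches the stop at (110,130), and the cover is upright with the closed fingers behind it. Next I swing the cover along an arc.

{"op": "jog_arm", "data": {"commands": [[0, 0, 4.5, 0, 0, 0], [-1, 0, 8.2, 0, 0, 0], [-4, 0, 8.2, 0, 0, 0], [-6.5, 0, 8.4, 0, 0, 0], [-9.1, 0, 9, 0, 0, 0], [-11, 0, 10.2, 0, 0, 0], [-12.5, 0, 11.9, 0, 0, 0], [-13.5, 0, 13.8, 0, 0, 0]]}}

```text
t: 6.3
ee_pos: [0.5171, -0.0549, 0.0871]
eef_rot: [0.001, 1.0, 0.019, 0.001]
wrist_force: [1.8, -0.1, 0.9]
grip_width: -0.0
grasp_force: 0.7
```

{"op": "jog_arm", "data": {"commands": [[-0.3, 0, 0.5, 0, 0, 0], [-0.4, 0, 1, 0, 0, 0], [-0.4, 0, 1.3, 0, 0, 0], [-0.4, 0, 1.5, 0, 0, 0]]}}

```text
t: 6.7
ee_pos: [0.5145, -0.0559, 0.0718]
eef_rot: [0.0, 1.0, 0.019, 0.001]
wrist_force: [-0.2, 0.1, 0.8]
grip_width: -0.002
grasp_force: 0.4
```

{"op": "jog_arm", "data": {"commands": [[0, 0, 0.3, 0, 0, 0], [0, 0, 0.6, 0, 0, 0], [0, 0, 0.8, 0, 0, 0], [0, 0, 0.8, 0, 0, 0]]}}

```text
t: 7.1
ee_pos: [0.5139, -0.056, 0.064]
eef_rot: [0.0, 1.0, 0.019, -0.001]
wrist_force: [-4.3, 0.8, 7.3]
grip_width: -0.001
grasp_force: 3.8
```

{"op": "jog_arm", "data": {"commands": [[0, 0, -2, 0, 0, 0], [0, 0, -6, 0, 0, 0], [0, -3, -10, 0, 0, 0], [0, -8, -13, 0, 0, 0], [-1, -13, -13, 0, 0, 0], [-1, -18, -13, 0, 0, 0], [-1, -23, -13, 0, 0, 0], [-1, -27, -13, 0, 0, 0]], "claw": 0.8}}

```text
t: 7.9
ee_pos: [0.4937, 0.2157, 0.1936]
eef_rot: [-0.0, 1.0, 0.019, 0.001]
wrist_force: [1.0, -0.1, 0.2]
grip_width: 0.794
grasp_force: 0.0
```

Run:
```python
from h import *
a=cap("scene","pics/s2.png"); b=cap("top","pics/t2.png")
s=manip.observe();print(s["ee_pos"],s["q"].round(3))
c,sn=np.cos(.037),np.sin(.037)
for y in((c,sn,0),(-c,-sn,0)):
    z=np.array([0,0,-1.]);y=np.array(y);Rd=np.stack([np.cross(y,z),y,z],1); print(rel([.4867,.2997,.15],Rd))
im=np.hstack([cv2.resize(a[0][90:250,170:370],(400,320)),cv2.resize(b[0][180:292,200:340],(400,320))])
cv2.imwrite("pics/c2.png",im[:,:,::-1])
C=cloud(*b[1:]); P=C[(abs(C[...,0]-.53)<.06)&(abs(C[...,1]+.077)<.05)]; print(np.percentile(P[:,2],[5,50,95]))
```

```text
[0.4931131  0.21824234 0.1933571 ] [2.060e-01 2.300e-02 1.875e+00 1.000e-03 1.242e+00 1.732e+00]
[-2.900e-01 -8.160e+00  4.350e+00 -3.000e-02 -9.000e-02 -8.962e+01]
[-2.900e-01 -8.160e+00  4.350e+00 -9.000e-02  3.000e-02  9.038e+01]
[0.05858551 0.06838392 0.07288446]
```

View pics/c2.png

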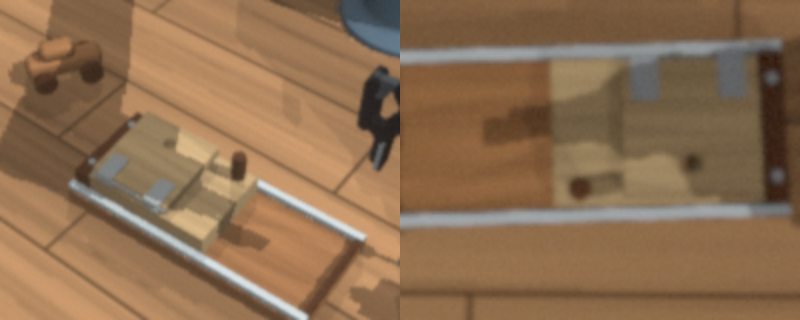

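The cover lies down, slightly ajar, with its hole at crop (692,162) in the top view and (170,143) in the scene view.

{"op": "jog_arm", "data": {"commands": [[-0.3, -8.2, 1, 0, 0, -8.5], [-0.3, -8.2, 1, 0, 0, -17], [-0.3, -8.2, 1, 0, 0, -25.5], [-0.3, -8.2, 2, 0, 0, -34], [-0.3, -8.2, 2, 0, 0, -42.5], [-0.3, -8.2, 3, 0, 0, -51], [-0.3, -8.2, 4, 0, 0, -59.5], [-0.3, -8.2, 4.3, 0, 0, -68]]}}

```text
t: 8.8
ee_pos: [0.4875, 0.2946, 0.1488]
eef_rot: [-0.0, 0.817, 0.577, -0.001]
wrist_force: [-0.5, -0.3, -0.4]
grip_width: 0.799
grasp_force: 0.0
```

{"op": "jog_arm", "data": {"commands": [[0, 0, 0, 0, 0, -8.5], [0, 0, 0, 0, 0, -17], [0, 0, 0, 0, 0, -21.6], [0, 0, 0, 0, 0, -21.6]]}}

```text
t: 9.2
ee_pos: [0.4882, 0.2949, 0.1501]
eef_rot: [0.0, 0.697, 0.717, -0.0]
wrist_force: [-0.7, -1.2, -0.4]
grip_width: 0.802
grasp_force: 0.0
```

Run:
```python
from h import *
S=np.load("pics/s2.npz");T=np.load("pics/t2.npz")
for Z,(u,v) in((S,(255,161.5)),(T,(302.2,236.7))):
    u0,v0=int(u)-7,int(v)-7; g=cv2.cvtColor(Z["p"],cv2.COLOR_RGB2GRAY)[v0:v0+16,u0:u0+16].astype(float)
    w=np.clip(np.median(g)*.8-g,0,None); print(g.astype(int)[2:13,2:13])
    k,l=cv2.connectedComponents((w>0).astype(np.uint8)); 
    vv,uu=np.indices(w.shape); best=min(range(1,k),key=lambda i:np.hypot(uu[l==i].mean()-7,vv[l==i].mean()-7)); w=w*(l==best)
    cu,cv_=(w*uu).sum()/w.sum()+u0,(w*vv).sum()/w.sum()+v0
    print(cu,cv_,(l==best).sum(),ray(Z["K"],Z["R"],Z["t"],cu,cv_,.068).round(4))
print(manip.observe()["ee_pos"],rel([.4867,.2997,.072]))
```

```text
[[133 132 132 133 133 131 131 131 131 157 170]
 [131 131 131 131 132 132 132 131 135 170 183]
 [131 131 132 128 127 128 129 131 137 172 184]
 [131 127 123 117 117 117 121 125 136 174 187]
 [131 126 113 102 103 104 105 115 142 176 186]
 [124 117  96  93  97  99 100 106 149 178 184]
 [127 116  98  94  97 103 100 114 164 182 184]
 [129 124 116 104 106 109 111 128 173 189 186]
 [132 130 126 124 119 122 124 133 178 188 189]
 [134 132 133 131 130 129 127 134 168 182 189]
 [135 135 134 133 134 134 133 133 148 158 176]]
253.73084479371317 161.33398821218074 17 [ 0.5025 -0.0812  0.068 ]
[[101 102  98  94  97  99  97  99  98  98  99]
 [101  96  96  97  94  96  95  97  96  95  95]
 [ 97  98  95  89  87  82  86  89  91  93  91]
 [ 99  91  89  80  66  66  73  80  85  92  94]
 [102  94  84  67  54  51  59  71  81  91  96]
 [110  91  83  66  46  48  55  63  78  88  98]
 [111  94  81  62  50  51  58  65  76  91  97]
 [114  97  81  71  54  54  63  71  78  93  98]
 [122 105  87  75  70  69  72  80  85  93  97]
 [126 115 103  89  85  82  87  90  94  97  97]
 [136 125 116 103  97  95  93  98 100  99 103]]
301.89955555555554 236.44355555555555 30 [ 0.5015 -0.0799  0.068 ]
[0.48815338 0.29486155 0.1501001 ] [ 0.49 -0.13  7.81  0.    0.    0.  ]
```

{"op": "jog_arm", "data": {"commands": [[0.5, -0.1, 3, 0, 0, 0], [0.5, -0.1, 5.5, 0, 0, 0], [0.5, -0.1, 7, 0, 0, 0], [0.5, -0.1, 7.8, 0, 0, 0], [0.5, -0.1, 7.8, 0, 0, 0]]}}

```text
t: 9.7
ee_pos: [0.4863, 0.3, 0.0714]
eef_rot: [-0.0, 0.697, 0.717, -0.001]
wrist_force: [-0.0, 0.2, 0.3]
grip_width: 0.797
grasp_force: 0.0
```

{"op": "jog_arm", "data": {"commands": [[0, 0, 0, 0, 0, 0], [0, 0, 0, 0, 0, 0], [0, 0, 0, 0, 0, 0], [0, 0, 0, 0, 0, 0], [0, 0, 0, 0, 0, 0]], "claw": 0, "force": 60}}

```text
t: 10.2
ee_pos: [0.4867, 0.3006, 0.0735]
eef_rot: [-0.0, 0.696, 0.718, 0.0]
wrist_force: [-4.1, -0.5, 5.2]
grip_width: 0.264
grasp_force: 58.4
```

{"op": "jog_arm", "data": {"commands": [[0, 0, -1.5, 0, 0, 0], [0, 0, -4, 0, 0, 0], [0, 0, -7, 0, 0, 0], [0, 0, -10, 0, 0, 0], [0, 0, -10, 0, 0, 0]]}}

```text
t: 10.7
ee_pos: [0.4899, 0.3016, 0.1787]
eef_rot: [0.002, 0.696, 0.718, 0.005]
wrist_force: [-0.2, 1.7, -0.7]
grip_width: 0.263
grasp_force: 58.8
```

Run:
```python
from h import *
print(rel([.5015,-.0803,.17]))
```

```text
[-3.821e+01  1.000e-02  7.400e-01  0.000e+00  0.000e+00  0.000e+00]
```

{"op": "jog_arm", "data": {"commands": [[-2, 0, -2, 0, 0, 0], [-6.5, 0, -2, 0, 0, 0], [-11.5, 0, -2, 0, 0, 0], [-16.5, 0, -2, 0, 0, 0], [-21.5, 0, -2, 0, 0, 0], [-26.5, 0, -2, 0, 0, 0], [-31.5, 0, -2, 0, 0, 0], [-35.5, 0.1, -2, 0, 0, 0]]}}

```text
t: 11.5
ee_pos: [0.4977, -0.0569, 0.1921]
eef_rot: [0.0, 0.697, 0.717, -0.0]
wrist_force: [1.2, -0.0, -1.3]
grip_width: 0.265
grasp_force: 58.9
```

{"op": "jog_arm", "data": {"commands": [[-2, 0, 0, 0, 0, 0], [-2.5, 0, 0.5, 0, 0, 0], [-2.5, 0, 1, 0, 0, 0], [-2.5, 0, 1, 0, 0, 0], [-2.5, 0, 1, 0, 0, 0]]}}

```text
t: 12.0
ee_pos: [0.4987, -0.0782, 0.1818]
eef_rot: [-0.001, 0.696, 0.718, -0.0]
wrist_force: [-0.7, 0.1, -0.8]
grip_width: 0.264
grasp_force: 58.9
```

Run:
```python
from h import *
a=cap("scene","pics/s3.png"); b=cap("top","pics/t3.png")
s=manip.observe();print(s["ee_pos"],s["eef_rot"],rel([.5015,-.0803,.17]))
im=np.hstack([cv2.resize(a[0][100:200,200:325],(500,400),interpolation=2),cv2.resize(b[0][180:280,260:340],(300,400),interpolation=2)])
cv2.imwrite("pics/c3.png",im[:,:,::-1])
```

```text
[ 0.49908435 -0.0784638   0.18229926] [-3.44243135e-05  6.95865884e-01  7.18171753e-01  6.67043744e-05] [-0.19  0.24  1.23  0.    0.    0.  ]
```

View pics/c3.png

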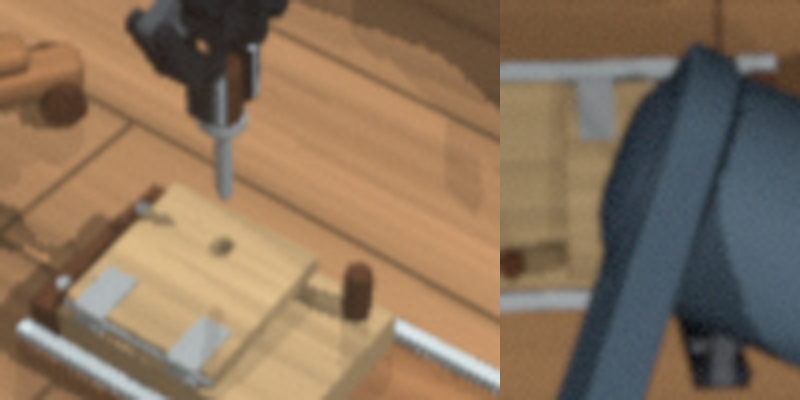

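Crop: the pin hangs straight in the grip, with its tip at crop (223,195) just above the cover hole at (221,245). Now I measure the offset between them.

Run:
```python
from h import *
S=np.load("pics/s3.npz"); A=(S["K"],S["R"],S["t"])
g=cv2.cvtColor(S["p"],cv2.COLOR_RGB2GRAY).astype(int)
print(g[155:168,246:264]); print(g[136:152,246:264])
C=cloud(S["d"],*A); q=C[130:152,246:264].reshape(-1,3); m=(abs(q[:,0]-.5)<.03)&(abs(q[:,1]+.08)<.03)&(q[:,2]>.105)&(q[:,2]<.165)
print(q[m].mean(0),q[m].min(0))
sub=np.clip(125-g[156:167,248:262],0,None)*1.; v,u=np.indices(sub.shape); cu,cv_=(sub*u).sum()/sub.sum()+248,(sub*v).sum()/sub.sum()+156
print("hole",cu,cv_,ray(*A,cu,cv_,.07))
s=manip.observe()["ee_pos"]
for z in(.112,.117,.14): print("axis proj",z,proj(*A,[s[0],s[1],z]))
```

```text
[[183 180 181 179 181 184 184 183 181 182 180 179 175 173 165 161 160 158]
 [184 184 180 181 183 185 185 185 185 182 183 181 180 180 174 167 163 161]
 [184 184 183 181 181 182 182 184 183 185 185 184 183 182 178 174 172 164]
 [181 182 183 186 182 182 184 182 181 178 177 180 184 182 182 181 177 175]
 [176 178 180 183 186 185 186 172 164 152 151 161 181 184 183 184 181 181]
 [175 176 178 178 183 183 175 156 141 124 119 130 159 180 185 186 185 183]
 [180 178 177 177 177 177 157 139 128 109 103 110 147 177 183 184 185 184]
 [183 182 182 179 178 174 154 134 122 106 104 127 164 181 182 182 184 185]
 [187 184 184 183 183 175 165 147 130 126 133 159 178 185 183 182 183 184]
 [186 187 188 187 186 186 176 170 162 160 163 177 187 186 188 186 183 183]
 [181 184 187 189 189 186 187 184 183 180 179 179 182 183 187 188 188 187]
 [181 179 179 185 187 189 189 188 188 186 187 183 181 181 183 183 187 188]
 [187 183 180 180 183 186 189 191 189 189 188 188 184 185 181 180 182 184]]
[[117 128 133 136 138 141 143 120 103 109 127 137 143 149 151 154 155 158]
 [109 112 120 130 131 136 137 117 106 113 128 135
[... 662 characters left out ...]
7 114 126 133 142 140 133 124 113 112]
 [170 163 157 152 148 148 147 140 114 116 127 131 141 144 144 140 133 121]
 [178 171 167 161 155 152 149 147 128 115 127 134 143 145 146 145 143 138]
 [179 179 174 170 164 158 155 150 140 123 130 139 148 150 147 146 146 145]
 [179 178 177 177 172 170 163 159 153 143 141 147 150 151 149 149 148 147]
 [180 180 180 180 178 177 174 167 162 157 155 152 152 151 152 152 150 148]]
[ 0.5008069  -0.07611026  0.13722248] [ 0.49602752 -0.08057589  0.11125571]
hole 255.7378640776699 161.3495145631068 [ 0.50093351 -0.07603822  0.07      ]
axis proj 0.112 [255.27280195 148.24996241]
axis proj 0.117 [255.25282678 146.73602114]
axis proj 0.14 [255.15872653 139.60405606]
```

{"op": "jog_arm", "data": {"commands": [[-0.05, 0.2, 1.5, 0, 0, 0], [-0.05, 0.2, 3, 0, 0, 0], [-0.05, 0.2, 3.6, 0, 0, 0], [-0.05, 0.2, 4, 0, 0, 0], [-0.05, 0.2, 4.4, 0, 0, 0], [-0.05, 0.2, 4.8, 0, 0, 0], [-0.05, 0.2, 5.2, 0, 0, 0]]}}

```text
t: 12.8
ee_pos: [0.5013, -0.08, 0.1305]
eef_rot: [0.0, 0.696, 0.718, 0.0]
wrist_force: [0.5, -0.0, -0.6]
grip_width: 0.261
grasp_force: 58.9
```

{"op": "jog_arm", "data": {"commands": [[0, 0, 0.4, 0, 0, 0], [0, 0, 0.8, 0, 0, 0], [0, 0, 1.2, 0, 0, 0], [0, 0, 1.6, 0, 0, 0]]}}

```text
t: 13.2
ee_pos: [0.501, -0.0799, 0.114]
eef_rot: [-0.0, 0.696, 0.718, 0.0]
wrist_force: [-0.4, -0.1, -0.2]
grip_width: 0.263
grasp_force: 58.9
```

Free of force, and the tip is inside the carrier. On towards the bed.

{"op": "jog_arm", "data": {"commands": [[0, 0, 0.5, 0, 0, 0], [0, 0, 1, 0, 0, 0], [0, 0, 1.5, 0, 0, 0], [0, 0, 2, 0, 0, 0], [0, 0, 2.4, 0, 0, 0], [0, 0, 2.7, 0, 0, 0], [0, 0, 2.9, 0, 0, 0]]}}

```text
t: 13.9
ee_pos: [0.501, -0.0799, 0.085]
eef_rot: [-0.0, 0.696, 0.718, -0.0]
wrist_force: [0.0, -0.1, -1.0]
grip_width: 0.265
grasp_force: 58.9
```

{"op": "jog_arm", "data": {"commands": [[0, 0, 0.3, 0, 0, 0], [0, 0, 0.5, 0, 0, 0], [0, 0, 0.7, 0, 0, 0], [0, 0, 0.9, 0, 0, 0], [0, 0, 1, 0, 0, 0], [0, 0, 1, 0, 0, 0]]}}

```text
t: 14.5
ee_pos: [0.5012, -0.0801, 0.0757]
eef_rot: [0.0, 0.696, 0.718, -0.0]
wrist_force: [-2.9, -0.3, 4.1]
grip_width: 0.265
grasp_force: 59.3
```

{"op": "jog_arm", "data": {"commands": [[0, 0, 0.1, 0, 0, 0], [0, 0, 0.2, 0, 0, 0], [0, 0, 0.3, 0, 0, 0], [0, 0, 0.3, 0, 0, 0]]}}

```text
t: 14.9
ee_pos: [0.5013, -0.0801, 0.075]
eef_rot: [-0.0, 0.696, 0.718, -0.001]
wrist_force: [-13.0, 2.3, 24.6]
grip_width: 0.259
grasp_force: 61.4
```

Run:
```python
from h import *
a=cap("scene","pics/s4.png"); C=cloud(*a[1:])
cv2.imwrite("pics/c4.png",cv2.resize(a[0][100:200,200:325],(625,500),interpolation=2)[:,:,::-1])
m=(abs(C[...,1]+.03)<.012)&(C[...,0]>.5)&(C[...,0]<.57)&(C[...,2]>.055)&(C[...,2]<.08); P=C[m]
S=np.load("pics/s2.npz");C2=cloud(S["d"],S["K"],S["R"],S["t"])
def pl(C):
    m=(C[...,1]<-.035)&(C[...,1]>-.11)&(C[...,0]>.515)&(C[...,0]<.57)&(C[...,2]>.055)&(C[...,2]<.08);P=C[m]
    return len(P),np.linalg.lstsq(np.c_[P-[.586,0,0]][:,[0]]@np.array([[1,0]])+np.array([0,1]),P[:,2],rcond=None)[0].round(4)
print("slope,z at hinge",pl(C2),pl(C)); s=manip.observe(); print(s["ee_pos"],s["wrist_force"],s["t"])
```

```text
slope,z at hinge (545, array([-0.0583,  0.0642])) (527, array([0.0073, 0.0641]))
[ 0.50136764 -0.08015716  0.07505386] [-12.89087619   2.53391866  24.25259562] 14.95
```

View pics/c4.png

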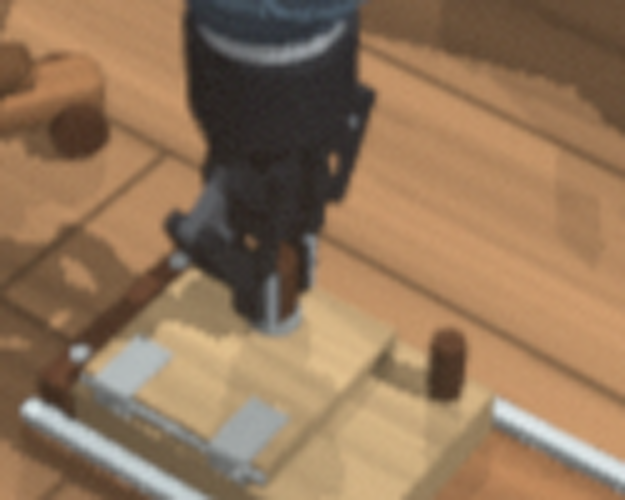

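The picture shows the flange lying on the shut cover at (280,322), the carrier against the stop, and the knob still gripped. The cover's slope went from -0.058 to +0.007, so it is shut, with 24 N pressing down. Handing in.

```bash
python3 -c "
from rig import manip
print(manip.job_done())"
```

```text
the job is handed in; nothing more can be done
None
```

The job is handed in: the carrier is home against the stop, and the pin is through the cover and carrier into the bed, still gripped and holding the cover shut with about 24 N; the toy car, tin and wheel stack were left untouched.

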